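# Tidy up after tapping a thread

## Task

Lay the steel tap wrench flat on the floor of the cabinet's open top drawer, wholly inside it, setting it down rather than dropping it. Also stand the toppled square oil bottle upright on the bench. Leave the other things on the bench where they are.

Things in the scene. Friction and masses are not known exactly. Their poses are not given: they have to be found in the camera images.
- cab_front (a point): Grey tool cabinet, fixed on the bench, 260 deep x 280 wide x 140 mm high, with two drawers, the lower one shut. This point: middle of the front edge of its top, 140 mm above the bench; x points from the front into the cabinet (away from the robot), y to the left, z up.
- bay (a point): Point on the floor of the top drawer, which stands 130 to 170 mm open; floor 80 mm above the bench, against the inner side of its front, midway across the free width; axes as cab_front's. Free floor: 97 mm to each side along y (left: fixed tap rack 22 mm high; right: side wall). Along +x the open gap ends at cab_front (top 60 mm above this floor). The drawer's walls rise 38 mm above this floor.
- cab_drawer0_handle (a point): Middle of the top drawer's bar handle (120 mm long along y, 11 mm thick), 35 mm out from the front panel. The panel is 15 mm thick, its top 47 mm above the drawer's floor, and its outer face 21 mm in front of the bay point.
- wrench: Tap wrench (turns a thread tap): plain steel, two thin straight handles in line (9 mm thick, 12 mm at the dark knurled ends) and a block 46 long x 20 wide x 18 mm high in the middle; 145 mm long overall, 0.13 to 0.25 kg. Origin at the centre of the block's underside; x along the handles, z up as it lies on the bench. Best gripped across the block (20 mm).
- wrench_mid (a point): The middle of the tap wrench: the centre of its block, 9 mm above the underside.
- oil: Small square grey plastic oil bottle with a round black cap, closed, starting toppled on a side: body 48 x 48 x 80 mm, then shoulder (36 mm diameter, 8 mm) and cap (28 mm diameter, 20 mm), 108 mm in all; about 0.22 kg, centre of mass about 42 mm from the base. Origin at the centre of its base; z runs from base to cap (level at the start, straight up when it stands); x, y square to its sides.
- flask: Bystander: black round drinking bottle, 72 mm diameter, 190 mm high, standing. Origin at the centre of its underside.
- pot: Bystander: grey pen cup, 68 mm diameter, 100 mm high, standing. Origin at the centre of its underside.
- driver: Bystander: screwdriver with blue handle, 170 mm long, lying; x from its handle towards its tip. Origin under its middle.
- die: Bystander: round steel threading die, a ring 38 mm diameter, 12 mm high, lying flat. Origin at the centre of its underside.
- bolt: Bystander: steel threaded rod with a black block head, 120 mm long, lying along its x, up to 28 mm high and wide. Origin under its middle.
- carton: Bystander: small cardboard carton 85 x 55 x 24 mm, lying flat. Origin at the centre of its underside.
Things that resemble listed ones, but are neither listed nor needed, are in the scene too. Leave any red or yellow look-alike of the oil alone.

How it is judged:
By the outcome, as a careful person would: the job done as asked, in the order asked, and still so for the second after the job is handed in, with the robot touching nothing.
It also fails if it takes over 64 s, if anything falls off the work surface, if the arm or the gripper's body presses on something with over 40 N, if the wrist force passes 120 N, or if a joint passes its speed limit or range.

## Robot

A 6-joint arm with a two-finger parallel gripper is mounted at the origin on the work surface. World frame = base frame: x ahead of the robot, y to its left, z up, the work surface at z = 0. Lengths are in m, angles in rad, forces in N, time in s.
With the tool pointing down it reaches from about 0.35 to 0.975 m from the base axis. Payload 4.9 kg.
Tool frame: the origin (TCP) lies at the very end of the fingers, on their centre line; the grasp point (between the pads) lies 19 mm behind it (ctrl.pinch_z is the distance from the TCP to the grasp point, in m); z points along the fingers, y is the direction in which the jaws open and shut (so a half turn about z gives the same grasp; the last joint's range is limited). The gripper opens to 85 mm and grips with 20 to 120 N. Pads are 22 mm wide; open, the fingers measure 114 mm over their backs; the gripper's body (76 mm by 85 mm) begins 54 mm behind the grasp point. The pads swing forward as they close: fully open they stand 13 mm farther back than shut.
Start: joints at [1.115, 0.053, 1.613, -0, 1.476, -0.119], TCP at [0.207, 0.59, 0.231] pointing down, gripper open.
Joint ranges: [-3.01, 3.01], [-1.01, 2.22], [0.06, 2.58], [-1.02, 4.17], [0.09, 2.62], [-3.14, 3.14]. Speed limits (rad/s): [2.57, 2.57, 3.14, 3.14, 3.14, 3.14].

## Interface

Orientations are given as a rotation vector (axis times angle).
In Python, from station import ctrl gives the robot as it stands.
- The arm moves only by the tool carry_out, never from a script. Its argument "series" is a list of rows, each a list of 7 numbers: the shift along the world's x, y, z each as a share of 0.025 m, from -1 to 1, then the turn, a rotation vector about the world's x, y, z each as a share of 0.1 rad, from -1 to 1, then the opening, from 0 (shut) to 1 (fully open). A call has 1 to 12 rows; each row shifts and turns the commanded pose from where the row before left it; what a row does not reach is not made up. A row lasts 1/10 s, in which the tool goes at most 50 mm and 8.59 degrees, less where a joint would pass 70% of its speed; a pose out of reach is approached as far as the arm can. A call with a number of a shift or a turn outside -1 to 1 is refused whole. A call with a gripper value outside its range is refused whole. The fingers move at their own pace and stop on an object; "grip_force" is the grip in N (left out, the last holds). Time passes only in rows, so rows that do not move let the fingers close. It gives the time, the measured TCP pose, the force and the opening at its end, in the units of the state.
- ctrl.get_obs(): the state, without advancing time (a new reading comes with each control period).
- ctrl.get_image(name): name is "scene" or "top" or "wrist"; returns a dict with "frame" (400x640x3 uint8, blue, green, red), "fx", "fy", "cx", "cy" (pixels), "k1" (the pictures are not rectified: a ray, as slopes to the right and down, at radius r is drawn at 1 + k1 r^2 times it, then the intrinsics apply), "R" (3x3) and "t" (3): a world point X has camera coordinates R X + t; the wrist camera has in their place "hand_eye" (4x4, takes a point from camera to tool coordinates, whose origin is the TCP and whose axes are the flange's). Camera axes: x right, y down, z forward; pixel columns grow to the right and rows downward; lengths in m; the calibration is good to about 2 mm. A picture is of the moment at which its call begins: read the wrist's pose just before it. There is no depth.
- ctrl.finish_job(): hands the job in, once; it reports no verdict.
Trained networks look in a picture, given as the dict that the camera call returned (one of the last four; its "shot" number tells which), for a name from the list of things; names that differ only in an ending like _2 or _b are one class to them, and where a whole thing is asked for, a point or a joint stands for the part that bears it (a point fixed in the world has none). Each returns a list of dicts, best first, with "p" (0 to 1); they miss things now and then, are a little off and sometimes report something else, mostly with a low value. They report only what shows in the picture. A call takes as long as a camera call. They do not tell look-alikes from the thing itself.
- ctrl.trace(picture, name): "mask" (400x640 bool, what is visible of it) and "rect" ([left, top, width, height] as shares, 0 to 1, of the picture: columns of its width, rows of its height, round what is visible of it).
- ctrl.mark_of(picture, name): "position" ([column, row] as shares, 0 to 1, of the picture: columns of its width, rows of its height: a listed point, or the origin of a listed thing).
The state is a dict: "t": time; "q": joint angles; "dq": joint speeds; "effort": joint torques, N m; "tool_pos": TCP position; "tool_rot": TCP orientation; "contact_force": force on the tool from outside, world axes, zero at the start; "wrist_torque": the same for the moment, N m; "opening": finger opening in m.
Only numpy, scipy, OpenCV 4.12 (cv2) and the standard library are available. Lean on these libraries where they do the work, as an engineer would, in place of code of your own. Each camera call takes 0.05 s, during which the arm holds its last target.

## Working session

There is one attempt and no reset: what is moved stays moved. The work goes in short steps, Python scripts to look and compute and a tool call to move; the robot and the scene stay as the last step left them, time stands still between calls to the robot, and variables do not carry over. Pictures are saved under pics/ and viewed, and the job is handed in when it is done.

Besides the shell and the picture viewer there is one more tool, called after "Request:" as name([rows], argument=value, ...), one row to a line, values as JSON. carry_out: Moves the arm, as the interface text tells. Shift numbers are shares of 0.025 m and turn numbers shares of 0.1 rad, none past 1 either way. Its arguments: {"type":"object","properties":{"series":{"type":"array"},"grip_force":{"type":"number"}},"required":["series"]}

```bash
ls; mkdir -p pics; python3 - <<'E'
from station import ctrl
import cv2
o=ctrl.get_obs(); print(o)
for n in ("scene","top"):
    p=ctrl.get_image(n); cv2.imwrite(f"pics/{n}0.png",p["frame"])
    print(n,{k:p[k] for k in p if k not in("frame",)})
    for nm in ["cab_front","bay","cab_drawer0_handle","wrench","wrench_mid","oil","flask","pot","driver","die","bolt","carton"]:
        r=ctrl.mark_of(p,nm)
        print(nm,[(round(a["p"],2),round(float(a["position"][0])*640,1),round(float(a["position"][1])*400,1)) for a in r][:4])
E
```

```text
pics
{'t': 0.0, 'q': array([ 1.11498635e+00,  5.33616751e-02,  1.61428722e+00,  1.45946646e-05,
        1.47598615e+00, -1.18988334e-01]), 'dq': array([-0.00074176, -0.0021256 ,  0.00211665, -0.0002902 ,  0.00124475,
       -0.00039217]), 'effort': array([ 1.44610326e-04, -3.93690634e+01, -3.70167124e+01, -1.29260175e-04,
        7.43972138e-03, -1.11121028e-05]), 'tool_pos': array([0.20627147, 0.58932814, 0.23006407]), 'tool_rot': array([-5.26483306e-01, -3.09656028e+00,  3.06954946e-03]), 'contact_force': array([-0.78321062,  0.28628348, -0.2564794 ]), 'wrist_torque': array([-0.04171443,  0.02898102, -0.0061187 ]), 'opening': 0.08518316825672159}
scene {'fx': 366.55293598731436, 'fy': 366.55293598731436, 'cx': 323.1624164571405, 'cy': 206.44989839219397, 'k1': -0.06855340631049504, 'R': array([[ 0.35966001,  0.93306877,  0.00523013],
       [ 0.61451581, -0.23264542, -0.75382122],
       [-0.70215027,  0.27433334, -0.65705876]]), 't': array([-0.30409385, -0.22917303,  1.64310892]), 'shot': 1}
cab_front [(0.85, 320.1, 236.0)]
bay [(0.65, 297.5, 216.0)]
cab_drawer0_handle [(0.66, 300
[... 558 characters left out ...]
-01,  3.51693238e-03],
       [-9.92630912e-01, -2.68588085e-02, -1.18162926e-01],
       [ 1.18214750e-01, -3.44362671e-04, -9.92987993e-01]]), 't': array([0.08687464, 0.57007615, 1.36366869]), 'shot': 2}
cab_front [(0.87, 335.1, 159.1)]
bay [(0.81, 347.0, 213.9), (0.61, 469.0, 234.2)]
cab_drawer0_handle [(0.63, 340.7, 240.9)]
wrench [(0.55, 472.2, 235.1)]
wrench_mid [(0.49, 471.4, 230.2)]
oil [(0.82, 236.9, 272.0), (0.77, 166.5, 204.1), (0.62, 242.3, 246.8), (0.6, 159.5, 245.2)]
flask [(0.96, 430.5, 156.3)]
pot [(0.93, 249.5, 157.1)]
driver [(0.83, 354.8, 279.0), (0.39, 340.9, 239.2)]
die [(0.51, 416.8, 274.4)]
bolt [(0.48, 286.9, 273.6)]
carton [(0.73, 470.3, 172.9), (0.38, 340.0, 238.5)]
```

View pics/scene0.png

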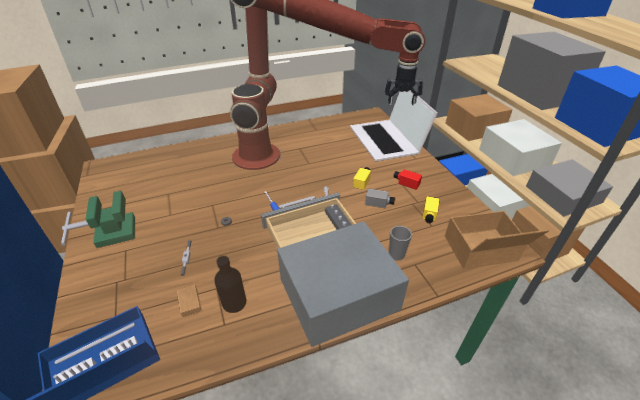

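View pics/top0.png

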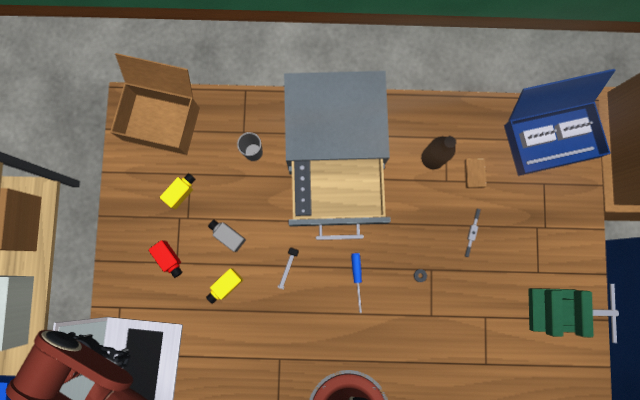

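```bash
python3 - <<'E'
import cv2,numpy as np
a=cv2.imread("pics/top0.png")
c1=cv2.resize(a[180:300,130:330],None,fx=4,fy=4,interpolation=cv2.INTER_CUBIC)
c2=cv2.resize(a[150:300,330:530],None,fx=4,fy=4,interpolation=cv2.INTER_CUBIC)
cv2.imwrite("pics/c1.png",c1);cv2.imwrite("pics/c2.png",c2)
E
```

```text
(no output)
```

View pics/c1.png

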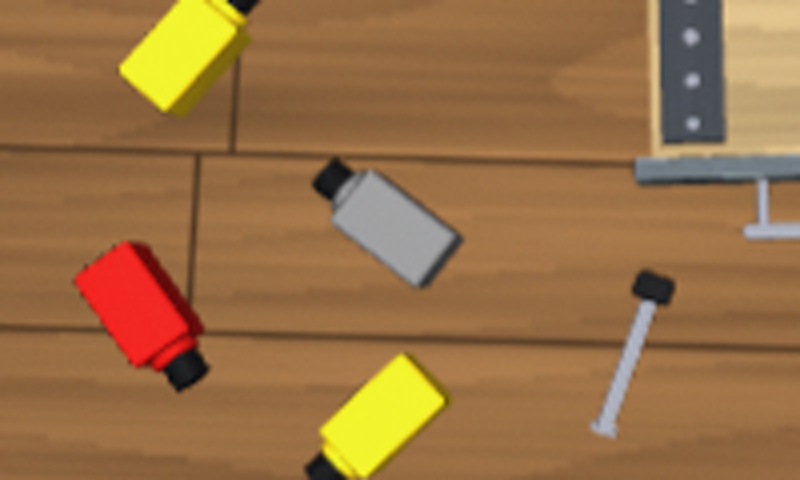

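View pics/c2.png

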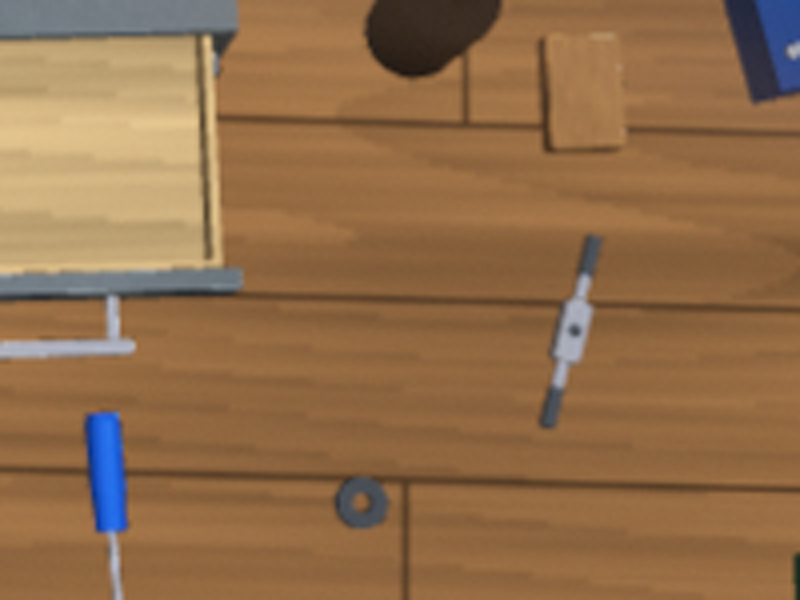

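In the top picture, the only thing that could be the wrench is the one at (473,232); the bolt at (288,268) and the driver at (356,280) are different. The oil candidates are grey (228,236), yellow (176,191), yellow (224,285) and red (165,258). I choose the grey one, and the crop confirms it, with its cap pointing up-left. Next I'll measure both.

```bash
cat > h.py <<'E'
import numpy as np, cv2
from scipy.spatial.transform import Rotation as Ro
def K(p): return np.array([[p["fx"],0,p["cx"]],[0,p["fy"],p["cy"]],[0,0,1.]])
def cam(p,obs=None):
    """camera centre C and R_wc (cam->world)"""
    if "hand_eye" in p:
        H=np.array(p["hand_eye"]); T=np.eye(4); T[:3,:3]=Ro.from_rotvec(obs["tool_rot"]).as_matrix(); T[:3,3]=obs["tool_pos"]
        M=T@H; return M[:3,3],M[:3,:3]
    R=p["R"]; return -R.T@p["t"],R.T
def rays(p,uv,obs=None):
    uv=np.asarray(uv,float).reshape(-1,1,2)
    n=cv2.undistortPoints(uv,K(p),np.array([p["k1"],0,0,0.]))[:,0]
    C,R=cam(p,obs); return C,np.c_[n,np.ones(len(n))]@R.T
def onz(p,uv,z,obs=None):
    C,d=rays(p,uv,obs); return C+d*((z-C[2])/d[:,2])[:,None]
def tri(obsv):
    A=np.zeros((3,3));b=np.zeros(3)
    for p,uv in obsv:
        C,d=rays(p,[uv]);d=d[0]/np.linalg.norm(d[0]);P=np.eye(3)-np.outer(d,d);A+=P;b+=P@C
    return np.linalg.solve(A,b)
def proj(p,X,obs=None):
    C,R=cam(p,obs); x=(np.asarray(X,float).reshape(-1,3)-C)@R
    return cv2.projectPoints(x.reshape(-1,1,3),np.zeros(3),np.zeros(3),K(p),np.array([p["k1"],0,0,0.]))[0][:,0]
E
python3 - <<'E'
from station import ctrl
from h import *
t=ctrl.get_image("top"); s=ctrl.get_image("scene")
# static points
for nm,uvt,uvs in [("front",(335.1,159.1),(320.1,236)),("bay",(347,213.9),(297.5,216)),("handle",(340.7,240.9),(300.6,199.5)),("flask",(430.5,156.3),(235.3,300.6)),("wmid",(471.4,230.2),(187,261))]:
    print(nm,tri([(t,uvt),(s,uvs)]).round(4))
print("front@.14",onz(t,[(335.1,159.1)],.14)[0].round(4),"bay@.08",onz(t,[(347,213.9)],.08)[0].round(4))
# cabinet top corners front, drawer panel edges
print("top face corners .14", onz(t,[(286,161),(388,159)],.14).round(4))
print("panel top outer .127",onz(t,[(289,225),(390,222)],.127).round(4))
for nm,z in [("wrench",.009),("oil",.048)]:
    for q,zz in ((t,z),(s,z)):
        for r in ctrl.trace(q,nm)[:4]:
            m=r["mask"].astype(np.uint8); ys,xs=np.nonzero(m)
            W=onz(q,np.c_[xs,ys],zz)[:,:2]
            c=W.mean(0); u,sv,v=np.linalg.svd(W-c,full_matrices=False)
            rc=cv2.minAreaRect((W*1000).astype(np.float32))
            print(nm,round(r["p"],2),"px",xs.mean().round(),ys.mean().round(),"c",c.round(4),"ax",v[0].round(3),"minrect",np.round(rc[0],1),np.round(rc[1],1),round(rc[2],1))
E
```

```text
front [0.6925 0.0532 0.1281]
bay [0.5491 0.0217 0.0953]
handle [0.477  0.0467 0.1019]
flask [ 0.7378 -0.232   0.0055]
wmid [ 0.5214 -0.3535 -0.0062]
front@.14 [0.6912 0.0577 0.14  ] bay@.08 [0.5503 0.019  0.08  ]
top face corners .14 [[ 0.6824  0.1897  0.14  ]
 [ 0.6954 -0.0849  0.14  ]]
panel top outer .127 [[ 0.511   0.1765  0.127 ]
 [ 0.5263 -0.0937  0.127 ]]
wrench 0.48 px 472.0 233.0 c [ 0.5127 -0.3529] ax [-0.971  0.24 ] minrect [ 514.4 -352.9] [ 19.6 145.3] 74.2
wrench 0.35 px 337.0 148.0 c [0.7559 0.0482] ax [-0.999 -0.054] minrect [738.2  47.6] [505.9 310. ] 3.0
wrench 0.72 px 186.0 258.0 c [ 0.5197 -0.3523] ax [ 0.966 -0.259] minrect [ 518.5 -352.7] [ 25.  146.4] 75.6
oil 0.89 px 177.0 190.0 c [0.6089 0.5045] ax [-0.771  0.637] minrect [612.8 500.5] [ 61.  111.1] 50.8
oil 0.8 px 165.0 257.0 c [0.4171 0.5263] ax [-0.755 -0.655] minrect [413.7 523.2] [113.6  57.4] 38.7
oil 0.7 px 224.0 285.0 c [0.3452 0.3568] ax [-0.712  0.702] minrect [341.7 359.9] [ 51.8 109.1] 46.8
oil 0.65 px 226.0 235.0 c [0.4856 0.3581] ax [-0.596 -0.803] minrect [487.1 361.5] [110.4  51.4] 52.2
oil 0.9 px 378.0 198.0 c [0.5103 0.3457] ax [0.011 1.   ] minrect [511.  350.9] [99.7 95.4] 60.5
oil 0.87 px 431.0 209.0 c [0.6322 0.4945] ax [ 0.772 -0.635] minrect [634.1 494.4] [ 55.8 145.6] 52.1
oil 0.75 px 408.0 179.0 c [0.4474 0.5121] ax [ 0.999 -0.052] minrect [443.  507.8] [111.9 109.7] 41.5
oil 0.71 px 362.0 178.0 c [0.3783 0.3444] ax [ 0.804 -0.594] minrect [376.1 344.6] [ 62.9 148.4] 63.4
```

```bash
cat >> h.py <<'E'
def toolyaw(o):
    R=Ro.from_rotvec(o["tool_rot"]).as_matrix(); y=R[:,1]; return np.degrees(np.arctan2(y[1],y[0])),R
E
python3 - <<'E'
from station import ctrl
from h import *
o=ctrl.get_obs(); y,R=toolyaw(o); print(o["t"],y,R.round(3),o["q"].round(3))
p=ctrl.get_image("wrist");print(p["hand_eye"].round(4) if hasattr(p["hand_eye"],"round") else p["hand_eye"],p["fx"])
E
```

```text
1.6 70.70304613007328 [[-0.944  0.33  -0.   ]
 [ 0.33   0.944 -0.   ]
 [ 0.    -0.    -1.   ]] [ 1.115  0.053  1.613  0.     1.476 -0.119]
[[ 6.000e-04 -9.586e-01 -2.848e-01  7.260e-02]
 [ 1.000e+00  7.000e-04 -1.000e-04  1.700e-03]
 [ 3.000e-04 -2.848e-01  9.586e-01 -1.425e-01]
 [ 0.000e+00  0.000e+00  0.000e+00  1.000e+00]] 276.85895390754337
```

Request:
carry_out([
  [0.6,-1,0,0,0,0.1,1],
  [0.6,-1,0,0,0,0.1,1],
  [0.6,-1,0,0,0,0.1,1],
  [0.6,-1,0,0,0,0.1,1],
  [0.6,-1,0,0,0,0.1,1],
  [0.6,-1,0,0,0,0.1,1],
  [0.6,-1,0,0,0,0.1,1],
  [0.6,-1,0,0,0,0.1,1],
  [0.6,-1,0,0,0,0.05,1],
  [0.6,-1,0,0,0,0,1],
  [0.6,-1,0,0,0,0,1],
  [0.6,-1,0,0,0,0,1],
], grip_force=40)

```text
t: 2.85
tool_pos: [0.387, 0.2888, 0.2315]
tool_rot: [0.394, 3.116, 0.0]
contact_force: [-0.0, -0.0, -0.9]
opening: 0.0857
```

Request:
carry_out([
  [0.4,-1,0,0,0,0,1],
  [0.4,-1,0,0,0,0,1],
  [0.4,-1,0,0,0,0,1],
  [0.4,-1,0,0,0,0,1],
  [0.4,-1,0,0,0,0,1],
  [0.4,-1,0,0,0,0,1],
  [0.4,-1,0,0,0,0,1],
  [0.4,-1,0,0,0,0,1],
  [0.4,-1,0,0,0,0,1],
  [0.4,-1,0,0,0,0,1],
  [0.4,-1,0,0,0,0,1],
  [0.4,-1,0,0,0,0,1],
])

```text
t: 4.05
tool_pos: [0.5069, -0.0112, 0.2315]
tool_rot: [0.395, 3.116, 0.0]
contact_force: [1.1, 1.1, -0.7]
opening: 0.0853
```

Request:
carry_out([
  [0,-1,0,0,0,0,1],
  [0,-1,0,0,0,0,1],
  [0,-1,0,0,0,0,1],
  [0,-1,0,0,0,0,1],
  [0,-1,0,0,0,0,1],
  [0,-1,0,0,0,0,1],
  [0,-1,-0.5,0,0,0,1],
  [0,-1,-0.5,0,0,0,1],
  [0,-1,-0.5,0,0,0,1],
  [0,-1,-0.5,0,0,0,1],
  [0,-1,-0.5,0,0,0,1],
  [0,-1,-0.5,0,0,0,1],
])

```text
t: 5.25
tool_pos: [0.5065, -0.3112, 0.1559]
tool_rot: [0.395, 3.116, -0.0]
contact_force: [0.6, 0.1, 0.2]
opening: 0.0854
```

Request:
carry_out([
  [0.2,-1,0,0,0,0,0.7],
  [0.2,-0.5,0,0,0,0,0.7],
  [0,0,0,0,0,0,0.7],
  [0,0,0,0,0,0,0.7],
])

```text
t: 5.65
tool_pos: [0.5168, -0.3472, 0.1567]
tool_rot: [0.394, 3.116, 0.0]
contact_force: [-0.6, 0.2, 0.5]
opening: 0.0598
```

```bash
cat > wr.py <<'E'
from station import ctrl
from h import *
o=ctrl.get_obs(); p=ctrl.get_image("wrist"); cv2.imwrite("pics/w1.png",p["frame"])
print(o["t"],o["tool_pos"].round(4),toolyaw(o)[0])
for r in ctrl.trace(p,"wrench")[:3]:
    m=r["mask"].astype(np.uint8); ys,xs=np.nonzero(m)
    W=onz(p,np.c_[xs,ys],.006,o)[:,:2]
    c=W.mean(0); u,sv,v=np.linalg.svd(W-c,full_matrices=False)
    rc=cv2.minAreaRect((W*1000).astype(np.float32))
    print(round(r["p"],2),"px",xs.mean().round(),ys.mean().round(),"c",c.round(4),"yaw",np.degrees(np.arctan2(v[0][1],v[0][0])),"minrect",np.round(rc[0],1),np.round(rc[1],1),round(rc[2],1))
for r in ctrl.mark_of(p,"wrench_mid")[:2]:
    uv=np.array(r["position"])*[640,400]; print(r["p"],uv,onz(p,[uv],.009,o))
E
python3 wr.py
```

```text
5.65 [ 0.5168 -0.3472  0.1567] 75.58475513980126
0.85 px 311.0 185.0 c [ 0.5143 -0.3511] yaw -14.625592399389912 minrect [ 518.2 -353. ] [ 20.8 149.2] 75.8
0.57 [311.616 189.4  ] [[ 0.51691154 -0.35131524  0.009     ]]
```

View pics/w1.png

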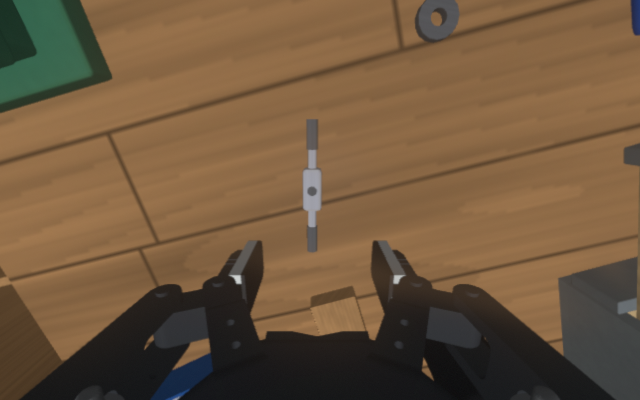

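The wrench lies at pixel (311,189), lined up between the fingers. I'll descend and grip it.

Request:
carry_out([
  [0,-0.18,-0.5,0,0,0,0.6],
  [0,0,-1,0,0,0,0.6],
  [0,0,-1,0,0,0,0.6],
  [0,0,-1,0,0,0,0.6],
  [0,0,-1,0,0,0,0.6],
  [0,0,-1,0,0,0,0.6],
  [0,0,-0.4,0,0,0,0.6],
  [0,0,-0.2,0,0,0,0.6],
  [0,0,0,0,0,0,0.6],
])

```text
t: 6.7
tool_pos: [0.5165, -0.352, 0.0035]
tool_rot: [-0.394, -3.116, -0.0]
contact_force: [0.4, 0.6, -0.2]
opening: 0.0516
```

Request:
carry_out([
  [0,0,0,0,0,0,0],
  [0,0,0,0,0,0,0],
  [0,0,0,0,0,0,0],
  [0,0,0,0,0,0,0],
  [0,0,0,0,0,0,0],
  [0,0,0,0,0,0,0],
  [0,0,0,0,0,0,0],
  [0,0,0,0,0,0,0],
  [0,0,0.2,0,0,0,0],
  [0,0,0.6,0,0,0,0],
], grip_force=60)

```text
t: 7.7
tool_pos: [0.5148, -0.3506, 0.022]
tool_rot: [-0.394, -3.112, -0.005]
contact_force: [1.0, -0.2, -1.7]
opening: 0.0188
```

Request:
carry_out([
  [0,0,1,0,0,0,0],
  [0,0,1,0,0,0,0],
  [0,0,1,0,0,0,0],
  [0,0,1,0,0,0,0],
  [0,0,1,0,0,0,0],
  [0,0,1,0,0,0,0],
  [0,0,1,0,0,0,0],
  [0,0,1,0,0,0,0],
  [0,0,0.8,0,0,-0.5,0],
  [0,1,0,0,0,-1,0],
  [0,1,0,0,0,-1,0],
  [0,1,0,0,0,-1,0],
])

```text
t: 8.9
tool_pos: [0.5161, -0.2762, 0.2445]
tool_rot: [0.938, 2.998, 0.0]
contact_force: [0.7, 0.2, -1.6]
opening: 0.0179
```

Request:
carry_out([
  [0,1,0,0,0,-1,0],
  [0,1,0,0,0,-1,0],
  [0,1,0,0,0,-1,0],
  [0,1,0,0,0,-1,0],
  [0,1,0,0,0,-1,0],
  [0.4,1,0,0,0,-1,0],
  [0.6,1,0,0,0,-1,0],
  [0.6,1,0,0,0,-1,0],
  [0.6,1,0,0,0,-1,0],
  [0.6,1,0,0,0,-0.2,0],
  [0.6,1,0,0,0,0,0],
  [0.6,1,0,0,0,0,0],
])

```text
t: 10.1
tool_pos: [0.6166, 0.0241, 0.2442]
tool_rot: [-2.166, -2.275, 0.0]
contact_force: [-0.6, 0.4, -2.1]
opening: 0.0181
```

Request:
carry_out([
  [0,0,0,0,0,0,0],
  [0,0,0,0,0,0,0],
  [0,0,0,0,0,0,0],
])

```text
t: 10.4
tool_pos: [0.616, 0.0223, 0.2439]
tool_rot: [-2.167, -2.275, 0.001]
contact_force: [0.4, -0.3, -2.1]
opening: 0.0183
```

```bash
python3 - <<'E'
from station import ctrl
from h import *
o=ctrl.get_obs(); p=ctrl.get_image("wrist"); t=ctrl.get_image("top");cv2.imwrite("pics/w2.png",p["frame"]);cv2.imwrite("pics/t2.png",t["frame"][130:270,250:450].repeat(4,0).repeat(4,1))
print(o["t"],o["tool_pos"].round(4),toolyaw(o)[0],o["opening"],o["q"].round(2))
for nm,z in(("bay",.08),("cab_front",.14),("wrench_mid",.2)):
  for r in ctrl.mark_of(p,nm)[:2]:
    uv=np.array(r["position"])*[640,400]; print(nm,r["p"],uv.round(1),onz(p,[uv],z,o).round(4))
E
```

```text
10.4 [0.616  0.0223 0.2439] 2.777397640390869 0.01830916449240321 [-0.08  0.03  1.62 -0.    1.5  -0.13]
bay 0.65 [253.6 183.7] [[0.5446 0.0218 0.08  ]]
bay 0.22 [140.8  35.5] [[0.4359 0.1661 0.08  ]]
cab_front 0.68 [174.1 300.8] [[ 0.473  -0.0931  0.14  ]]
cab_front 0.59 [404.1 173.3] [[0.6938 0.0526 0.14  ]]
```

View pics/w2.png

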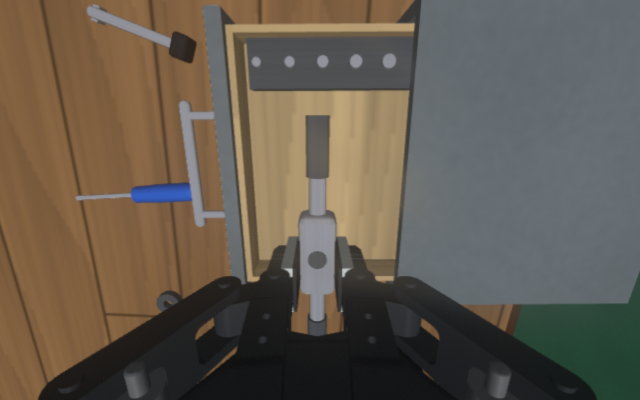

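View pics/t2.png

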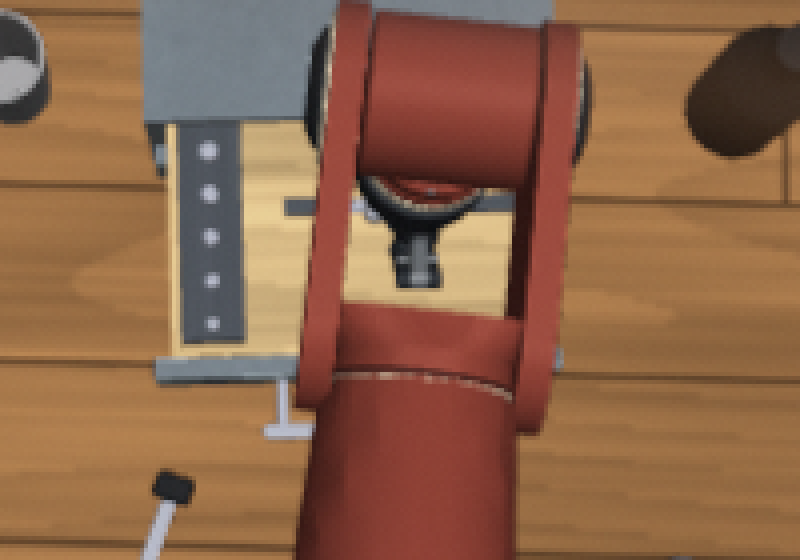

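```bash
python3 - <<'E'
from station import ctrl
from h import *
o=ctrl.get_obs(); p=ctrl.get_image("wrist")
y,R=toolyaw(o)
for nm,d,h in (("blockc top",0,.0145),("far tip",.0725,.0055),("near tip",-.0725,.0055),("far tip top",.0725,.0115)):
    X=o["tool_pos"]+np.array([0,0,h])+R[:,0]*d
    print(nm,X.round(3),proj(p,X,o).round(1))
# drawer model: floor corners
a=np.radians(2.9);ex=np.array([np.cos(a),np.sin(a),0]);ey=np.array([-ex[1],ex[0],0]);
for B in ([.547,.0215,.08],):
    for dx,dy in ((0,.097),(0,-.097),(.143,.097),(.143,-.097)):
        print(dx,dy,proj(p,np.array(B)+ex*dx+ey*dy,o).round(1))
E
```

```text
blockc top [0.616 0.022 0.258] [[316. 267.]]
far tip [0.613 0.095 0.249] [[316.  121.7]]
near tip [ 0.62  -0.05   0.249] [[316.1 362.6]]
far tip top [0.613 0.095 0.255] [[315.9 121.9]]
0 0.097 [[249.3  92.6]]
0 -0.097 [[260.5 260.6]]
0.143 0.097 [[387.4  92.3]]
0.143 -0.097 [[376.4 260.4]]
```

Request:
carry_out([
  [0.08,-0.12,-0.6,0,0,0,0],
  [0,0,-1,0,0,0,0],
  [0,0,-1,0,0,0,0],
  [0,0,-1,0,0,0,0],
  [0,0,-1,0,0,0,0],
  [0,0,-0.6,0,0,0,0],
  [0,0,-0.4,0,0,0,0],
  [0,0,-0.2,0,0,0,0],
  [0,0,0,0,0,0,0],
])

```text
t: 11.6
tool_pos: [0.6186, 0.0198, 0.0986]
tool_rot: [-2.166, -2.275, 0.0]
contact_force: [0.2, -0.5, -1.8]
opening: 0.0184
```

Request:
carry_out([
  [0,0,-0.2,0,0,0,0],
  [0,0,-0.1,0,0,0,0],
  [0,0,0,0,0,0,0],
])

```text
t: 11.9
tool_pos: [0.6186, 0.0199, 0.0914]
tool_rot: [2.166, 2.275, 0.0]
contact_force: [0.2, 0.1, -1.4]
opening: 0.0183
```

Request:
carry_out([
  [0,0,-0.1,0,0,0,0],
  [0,0,-0.1,0,0,0,0],
  [0,0,0,0,0,0,0],
])

```text
t: 12.2
tool_pos: [0.6182, 0.0199, 0.0858]
tool_rot: [-2.166, -2.275, 0.001]
contact_force: [0.0, 0.7, -1.3]
opening: 0.0184
```

Request:
carry_out([
  [0,0,-0.06,0,0,0,0],
  [0,0,0,0,0,0,0],
])

```text
t: 12.4
tool_pos: [0.6191, 0.02, 0.0857]
tool_rot: [2.166, 2.275, 0.002]
contact_force: [-1.1, 0.7, 2.5]
opening: 0.0183
```

Request:
carry_out([
  [0,0,-0.04,0,0,0,0],
  [0,0,0,0,0,0,0],
])

```text
t: 12.6
tool_pos: [0.6198, 0.02, 0.0856]
tool_rot: [2.165, 2.274, 0.003]
contact_force: [0.5, 1.7, 6.1]
opening: 0.0183
```

The wrench is on the floor, with the contact force up to 6 N. I'll open the gripper a little and rise.

Request:
carry_out([
  [0,0,0,0,0,0,0.3],
  [0,0,0,0,0,0,0.4],
  [0,0,0,0,0,0,0.5],
  [0,0,0,0,0,0,0.5],
  [0,0,0.5,0,0,0,0.5],
  [0,0,1,0,0,0,0.5],
  [0,0,1,0,0,0,0.5],
  [0,0,1,0,0,0,0.5],
  [0,0,1,0,0,0,0.5],
  [0,0,1,0,0,0,0.5],
  [0,0,0.5,0,0,0,0.5],
  [0,0,0,0,0,0,0.8],
])

```text
t: 13.8
tool_pos: [0.6199, 0.0198, 0.2371]
tool_rot: [2.163, 2.272, 0.005]
contact_force: [-0.3, -0.3, -0.2]
opening: 0.056
```

```bash
python3 - <<'E'
from station import ctrl
from h import *
o=ctrl.get_obs(); p=ctrl.get_image("wrist"); cv2.imwrite("pics/w3.png",p["frame"])
print(o["t"],o["tool_pos"].round(4),o["opening"])
E
```

```text
13.8 [0.6199 0.0198 0.2371] 0.05600201369317142
```

View pics/w3.png

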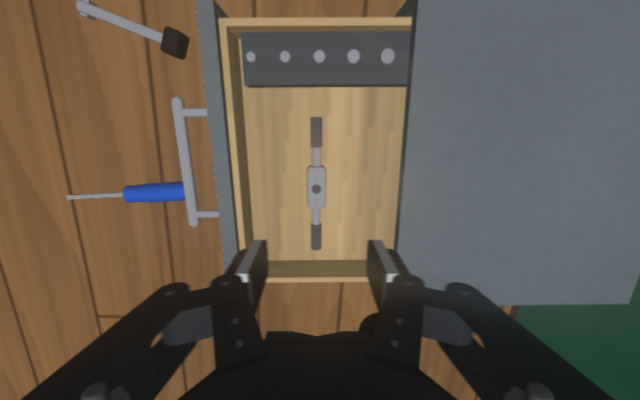

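The wrench lies flat in the drawer at (316,188), clear of the rack and walls. Next I move over the grey oil bottle.

Request:
carry_out([
  [-0.4,1,0,0,0,-0.5,1],
  [-0.4,1,0,0,0,-0.5,1],
  [-0.4,1,0,0,0,-0.5,1],
  [-0.4,1,0,0,0,-0.5,1],
  [-0.4,1,0,0,0,-0.5,1],
  [-0.4,1,0,0,0,-0.5,1],
  [-0.4,1,0,0,0,-0.5,1],
  [-0.4,1,0,0,0,-0.5,1],
  [-0.4,1,0,0,0,-0.5,1],
  [-0.4,1,0,0,0,-0.5,1],
  [-0.4,1,0,0,0,-0.5,1],
  [-0.4,1,0,0,0,-0.5,1],
])

```text
t: 15.05
tool_pos: [0.497, 0.3204, 0.2313]
tool_rot: [-2.743, -1.53, 0.006]
contact_force: [0.2, 0.2, 0.9]
opening: 0.0853
```

Request:
carry_out([
  [-0.4,1,0,0,0,-0.5,1],
  [-0.1,0.6,0,0,0,-0.5,1],
  [0,0,0,0,0,0,1],
  [0,0,0,0,0,0,1],
])

```text
t: 15.45
tool_pos: [0.4854, 0.3593, 0.232]
tool_rot: [2.814, 1.396, -0.005]
contact_force: [0.1, 0.2, -1.5]
opening: 0.0852
```

```bash
cat > wo.py <<'E'
from station import ctrl
from h import *
import sys
o=ctrl.get_obs(); p=ctrl.get_image("wrist"); cv2.imwrite(sys.argv[1],p["frame"])
print(o["t"],o["tool_pos"].round(4),toolyaw(o)[0],o["opening"],o["q"].round(4).tolist())
for r in ctrl.trace(p,"oil")[:3]:
    m=r["mask"].astype(np.uint8); ys,xs=np.nonzero(m)
    W=onz(p,np.c_[xs,ys],.048,o)[:,:2]
    c=W.mean(0); u,sv,v=np.linalg.svd(W-c,full_matrices=False)
    rc=cv2.minAreaRect((W*1000).astype(np.float32))
    print(round(r["p"],2),"px",xs.mean().round(),ys.mean().round(),"rect",np.round(np.array(r["rect"])*[640,400,640,400],1),"c",c.round(4),"yaw",np.degrees(np.arctan2(v[0][1],v[0][0])),"minrect",np.round(rc[0],1),np.round(rc[1],1),round(rc[2],1))
E
python3 wo.py pics/w4.png
```

```text
15.45 [0.4854 0.3593 0.232 ] -37.21279843464839 0.08523227781835029 [0.5142, 0.0048, 1.6605, -0.0005, 1.4792, 1.1638]
0.94 px 183.0 94.0 rect [151.5  46.   68.  104.3] c [0.4267 0.5279] yaw -141.4849149753452 minrect [420.5 522.3] [105.2  62.8] 38.7
0.9 px 328.0 13.0 rect [280.8   0.6 105.1  30.3] c [0.6012 0.4935] yaw -34.43679466763669 minrect [603.6 489.6] [ 26.9 104. ] 52.8
0.82 px 317.0 175.0 rect [294.8 130.6  43.8  89.6] c [0.4904 0.3659] yaw -125.87027373442373 minrect [491.8 368.2] [106.8  47.3] 54.0
```

View pics/w4.png

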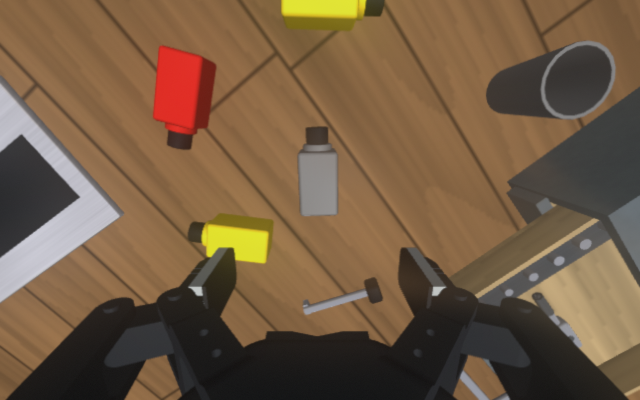

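```bash
python3 - <<'E'
from station import ctrl
from h import *
import cv2
f=cv2.imread("pics/w4.png"); cv2.imwrite("pics/c4.png",cv2.resize(f[115:235,260:380],None,fx=5,fy=5,interpolation=cv2.INTER_CUBIC))
E
```

```text
(no output)
```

View pics/c4.png

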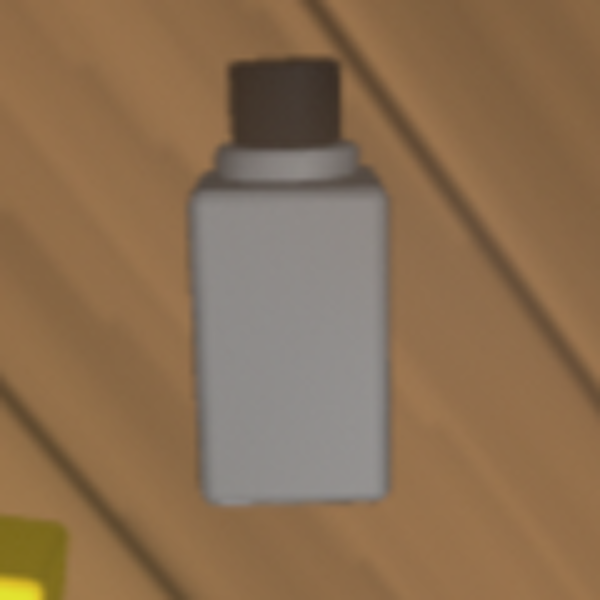

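```bash
python3 - <<'E'
from station import ctrl
from h import *
o=ctrl.get_obs(); p=ctrl.get_image("wrist")
W=onz(p,[(298.6,153.4),(337.2,152.6),(337.6,214.4),(301.2,215.4)],.048,o)
print(W.round(4)); fr=W[:2].mean(0);b=W[2:].mean(0);d=fr-b;print(np.linalg.norm(d),np.degrees(np.arctan2(d[1],d[0])),"base",b,"w",np.linalg.norm(W[0]-W[1]),np.linalg.norm(W[2]-W[3]))
y=np.degrees(np.arctan2(*(W[1]-W[0])[[1,0]]));print("cross yaw",y, np.degrees(np.arctan2(*(W[2]-W[3])[[1,0]])))
e=d/np.linalg.norm(d)
g=b+e*.048; print("grasp xy",g)
for a in (30,35,40):
    ar=np.radians(a); print(a,"TCP",(g[:2]-.019*np.sin(ar)*e[:2]).round(4), .032-.019*np.cos(ar))
print(o["tool_pos"])
E
```

```text
[[0.4892 0.3995 0.048 ]
 [0.5258 0.3728 0.048 ]
 [0.481  0.3105 0.048 ]
 [0.4439 0.337  0.048 ]]
0.07701375711926797 54.18290320248028 base [0.46243401 0.32374416 0.048     ] w 0.04530386379514264 0.0456201055203054
cross yaw -36.09468158045464 -35.607866400437075
grasp xy [0.4905236  0.36266684 0.048     ]
30 TCP [0.485 0.355] 0.015545517328095667
35 TCP [0.4841 0.3538] 0.016436111158509157
40 TCP [0.4834 0.3528] 0.01744515558073942
[0.48601962 0.3588934  0.23283557]
```

Request:
carry_out([
  [0,-0.1,0,0,0,0.24,0.8],
  [0,-0.1,-0.3,-0.71,0.51,0,0.8],
  [0,0,-0.4,-0.71,0.51,0,0.8],
  [0,0,-0.4,-0.71,0.51,0,0.8],
  [0,0,-0.4,-0.71,0.51,0,0.8],
  [0,0,-0.4,-0.71,0.51,0,0.8],
  [0,0,-0.4,-0.71,0.51,0,0.8],
  [0,0,-0.4,-0.71,0.51,0,0.8],
  [0,0,0,0,0,0,0.8],
  [0,0,0,0,0,0,0.8],
])

```text
t: 16.6
tool_pos: [0.4862, 0.3544, 0.1658]
tool_rot: [2.457, 1.254, -0.775]
contact_force: [0.4, 0.2, 0.6]
opening: 0.0678
```

```bash
cat > st.py <<'E'
from station import ctrl
from h import *
o=ctrl.get_obs(); y,R=toolyaw(o); print(o["t"],o["tool_pos"].round(4),"jawyaw",round(y,2),"toolx",R[:,0].round(3),"tooly",R[:,1].round(3),"toolz",R[:,2].round(3),"q",o["q"].round(3).tolist(),"F",o["contact_force"].round(1),o["opening"])
E
python3 st.py
```

```text
16.6 [0.4862 0.3544 0.1658] jawyaw -35.88 toolx [ 0.48   0.663 -0.574] tooly [ 0.81  -0.586  0.002] toolz [-0.336 -0.466 -0.819] q [0.598, 0.434, 1.363, -0.211, 1.92, 1.211] F [0.4 0.2 0.6] 0.06783099159269147
```

Request:
carry_out([
  [-0.08,0,-1,0,0,0,0.8],
  [0,0,-1,0,0,0,0.8],
  [0,0,-1,0,0,0,0.8],
  [0,0,-1,0,0,0,0.8],
  [0,0,0,0,0,0,0.8],
])

```text
t: 17.1
tool_pos: [0.4825, 0.3534, 0.0645]
tool_rot: [2.456, 1.253, -0.779]
contact_force: [-0.3, -1.0, -0.8]
opening: 0.0683
```

```bash
python3 st.py; python3 wo.py pics/w5.png
```

```text
17.1 [0.4825 0.3534 0.0645] jawyaw -35.91 toolx [ 0.479  0.661 -0.577] tooly [ 0.81  -0.586  0.   ] toolz [-0.338 -0.467 -0.817] q [0.599, 0.534, 1.412, -0.201, 1.778, 1.244] F [-0.3 -1.  -0.8] 0.06827262440828513
17.1 [0.4825 0.3534 0.0645] -35.907071176546864 0.06827262440828513 [0.5993, 0.5337, 1.4117, -0.201, 1.7785, 1.2437]
0.93 px 173.0 246.0 rect [101.6 211.1 137.5  75.6] c [0.3878 0.3909] yaw -171.56884764929444 minrect [379.3 391.1] [135.3  73.5] 17.9
0.72 px 316.0 175.0 rect [270.6  90.6  91.4 170.1] c [0.5057 0.3871] yaw -125.62407602637161 minrect [497.8 376.1] [128.2  46.2] 54.3
0.65 px 11.0 78.0 rect [  0.    2.7  39.5 147.8] c [0.4514 0.4917] yaw -168.63996518330833 minrect [443.8 488.4] [72.3  9. ] 12.1
```

View pics/w5.png

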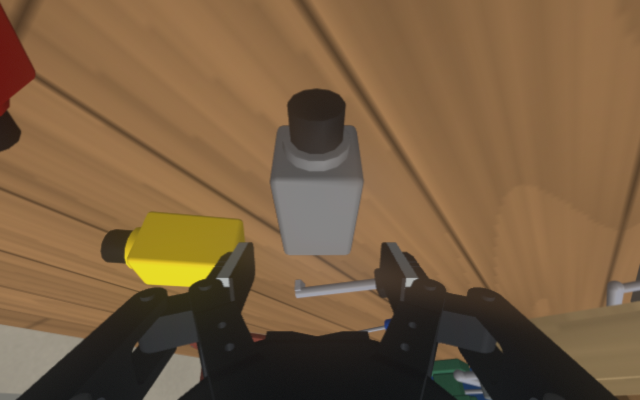

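Request:
carry_out([
  [0.05,0,-0.9,0,0,0,0.8],
  [0,0,-0.7,0,0,0,0.8],
  [0,0,-0.32,0,0,0,0.8],
  [0,0,0,0,0,0,0.8],
  [0,0,0,0,0,0,0.4],
  [0,0,0,0,0,0,0.4],
  [0,0,0,0,0,0,0.4],
  [0,0,0,0,0,0,0.4],
  [0,0,0,0,0,0,0.4],
], grip_force=40)

```text
t: 18.1
tool_pos: [0.4858, 0.3553, 0.0189]
tool_rot: [2.457, 1.254, -0.772]
contact_force: [0.7, 2.1, 0.7]
opening: 0.0474
```

```bash
python3 st.py
```

```text
18.1 [0.4858 0.3553 0.0189] jawyaw -35.88 toolx [ 0.481  0.663 -0.573] tooly [ 0.81  -0.586  0.003] toolz [-0.334 -0.466 -0.819] q [0.599, 0.595, 1.41, -0.2, 1.715, 1.256] F [0.7 2.1 0.7] 0.0473964053516901
```

Request:
carry_out([
  [0,0,0.3,0,0,0,0.2],
  [0,0,0.6,0,0,0,0.2],
  [0,0,0.8,0,0,0,0.2],
  [0,0,0.8,0,0,0,0.2],
  [0,0,0.8,0,0,0,0.2],
  [0,0,0.8,0,0,-0.7,0.2],
  [0,0,0,0,0,-0.7,0.2],
  [0,0,0,0,0,-0.7,0.2],
  [0,0,0,0,0,-0.7,0.2],
  [0,0,0,0,0,-0.7,0.2],
  [0,0,0,0,0,0,0.2],
])

```text
t: 19.2
tool_pos: [0.4863, 0.3543, 0.1225]
tool_rot: [2.714, 0.828, -0.853]
contact_force: [0.2, -0.1, -2.4]
opening: 0.0475
```

```bash
python3 st.py
```

```text
19.2 [0.4863 0.3543 0.1225] jawyaw -56.0 toolx [ 0.68   0.457 -0.573] tooly [ 0.559 -0.829  0.003] toolz [-0.474 -0.322 -0.82 ] q [0.525, 0.487, 1.368, -0.044, 1.895, 1.503] F [ 0.2 -0.1 -2.4] 0.047502290450818
```

Request:
carry_out([
  [0,0,0,0.49,-0.72,0,0.2],
  [0,0,0,0.49,-0.72,0,0.2],
  [0,0,0,0.49,-0.72,0,0.2],
  [0,0,0,0.49,-0.72,0,0.2],
  [0,0,0,0.49,-0.72,0,0.2],
  [0,0,0,0.49,-0.72,0,0.2],
  [0,0,0,0.49,-0.72,0,0.2],
  [0,0,0,0.49,-0.72,0,0.2],
  [0,0,0,0.49,-0.72,0,0.2],
  [0,0,0,0.49,-0.72,0,0.2],
  [0,0,0,0.49,-0.72,0,0.2],
  [0,0,0,0.49,-0.72,0,0.2],
])

```text
t: 20.4
tool_pos: [0.4847, 0.3549, 0.1219]
tool_rot: [-2.819, -0.867, -0.625]
contact_force: [0.3, 0.3, -2.9]
opening: 0.0477
```

```bash
python3 st.py
```

```text
20.4 [0.4847 0.3549 0.1219] jawyaw -55.81 toolx [0.75  0.509 0.422] tooly [ 0.562 -0.827  0.   ] toolz [ 0.349  0.237 -0.906] q [0.486, -0.169, 2.06, 0.063, 0.817, 1.427] F [ 0.3  0.3 -2.9] 0.0476797470738031
```

Request:
carry_out([
  [0,0,0,0.49,-0.72,0,0.2],
  [0,0,0,0.49,-0.72,0,0.2],
  [0,0,0,0.49,-0.72,0,0.2],
  [0,0,0,0.49,-0.72,0,0.2],
  [0,0,0,0.49,-0.72,0,0.2],
  [0,0,0,0.49,-0.72,0,0.2],
  [0,0,0,0,0,0,0.2],
])

```text
t: 21.1
tool_pos: [0.4819, 0.3559, 0.118]
tool_rot: [-2.472, -0.764, -1.238]
contact_force: [-0.2, -1.4, -3.6]
opening: 0.0476
```

```bash
python3 st.py; python3 - <<'E'
from station import ctrl
from h import *
s=ctrl.get_image("scene"); cv2.imwrite("pics/s6.png",cv2.resize(s["frame"][60:260,280:480],None,fx=3,fy=3))
E
```

```text
21.1 [0.4819 0.3559 0.118 ] jawyaw -55.46 toolx [0.495 0.334 0.802] tooly [ 0.567 -0.824 -0.007] toolz [ 0.658  0.458 -0.597] q [0.454, -0.324, 2.356, 0.593, 0.221, 0.905] F [-0.2 -1.4 -3.6] 0.04755075113908196
```

View pics/s6.png

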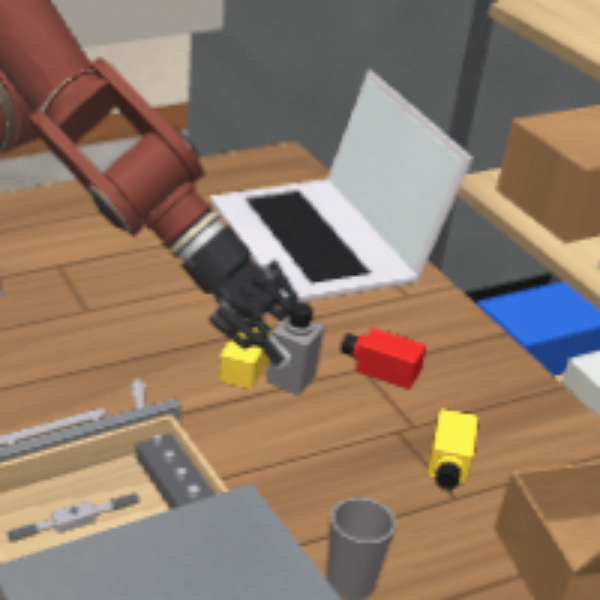

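Request:
carry_out([
  [0.48,0.36,0,0,0,0,0.2],
  [0.48,0.36,0,0,0,0,0.2],
  [0.48,0.36,0,0.17,-0.25,0,0.2],
  [0.48,0.36,0,0,0,0,0.2],
  [0,0,0,0,0,0,0.2],
  [0,0,0,0,0,0,0.2],
])

```text
t: 21.75
tool_pos: [0.5332, 0.3931, 0.1221]
tool_rot: [-2.444, -0.755, -1.281]
contact_force: [0.3, 0.3, -2.3]
opening: 0.0473
```

```bash
python3 st.py
```

```text
21.75 [0.5332 0.3931 0.1221] jawyaw -55.51 toolx [0.47  0.318 0.823] tooly [ 0.566 -0.824 -0.005] toolz [ 0.677  0.469 -0.568] q [0.479, -0.144, 2.22, 0.799, 0.146, 0.711] F [ 0.3  0.3 -2.3] 0.047268859841380545
```

Request:
carry_out([
  [0,0,0,0,0,0.5,0.2],
  [0,0,0,0,0,0.5,0.2],
  [0,0,0,0,0,0.5,0.2],
  [0,0,0,0,0,0.5,0.2],
  [0,0,0,0,0,0,0.2],
])

```text
t: 22.25
tool_pos: [0.5333, 0.3914, 0.1214]
tool_rot: [-2.308, -0.964, -1.207]
contact_force: [0.6, -0.5, -2.6]
opening: 0.0474
```

Request:
carry_out([
  [0,0,-0.4,0,0,0,0.2],
  [0,0,-0.4,0,0,0,0.2],
  [0,0,-0.4,0,0,0,0.2],
  [0,0,-0.4,0,0,0,0.2],
  [0,0,0,0,0,0,0.2],
])

```text
t: 22.75
tool_pos: [0.5314, 0.3919, 0.0788]
tool_rot: [-2.31, -0.964, -1.202]
contact_force: [-0.6, 0.2, -3.4]
opening: 0.0473
```

```bash
python3 st.py
```

```text
22.75 [0.5314 0.3919 0.0788] jawyaw -44.48 toolx [0.404 0.404 0.82 ] tooly [ 0.713 -0.701 -0.006] toolz [ 0.572  0.588 -0.572] q [0.379, -0.043, 2.218, 1.438, 0.345, -0.101] F [-0.6  0.2 -3.4] 0.047307908557396264
```

Request:
carry_out([
  [0,0,-0.4,0,0,0,0.2],
  [0,0,-0.4,0,0,0,0.2],
  [0,0,-0.3,0,0,0,0.2],
  [0,0,-0.2,0,0,0,0.2],
  [0,0,0,0,0,0,0.2],
])

```text
t: 23.25
tool_pos: [0.5324, 0.3922, 0.048]
tool_rot: [-2.308, -0.964, -1.204]
contact_force: [-0.7, -0.9, -3.5]
opening: 0.0475
```

```bash
python3 st.py; python3 - <<'E'
from station import ctrl
from h import *
o=ctrl.get_obs();s=ctrl.get_image("scene"); 
y,R=toolyaw(o); a=np.radians(35)
# bottle axes: up = cos35.. in tool frame: start d = x cos35 + z*(-sin35)
up=R[:,0]*np.cos(np.radians(35))-0*R[:,1]; up=R[:,0]*np.cos(a)*1-R[:,2]*np.sin(a); print("d if tilt sign -:",up.round(3))
f=s["frame"].copy()
cv2.imwrite("pics/s7.png",cv2.resize(f[130:230,340:460],None,fx=6,fy=6,interpolation=cv2.INTER_CUBIC))
# projected vertical line directions near bottle
print(proj(s,[[.53,.39,0],[.53,.39,.1]]))
E
```

```text
23.25 [0.5324 0.3922 0.048 ] jawyaw -44.48 toolx [0.403 0.404 0.822] tooly [ 0.713 -0.701 -0.006] toolz [ 0.573  0.588 -0.57 ] q [0.378, 0.034, 2.214, 1.648, 0.343, -0.325] F [-0.7 -0.9 -3.5] 0.04746198651396077
d if tilt sign -: [ 0.001 -0.007  1.   ]
[[389.62683123 207.98625283]
 [393.07008171 187.06276919]]
```

View pics/s7.png

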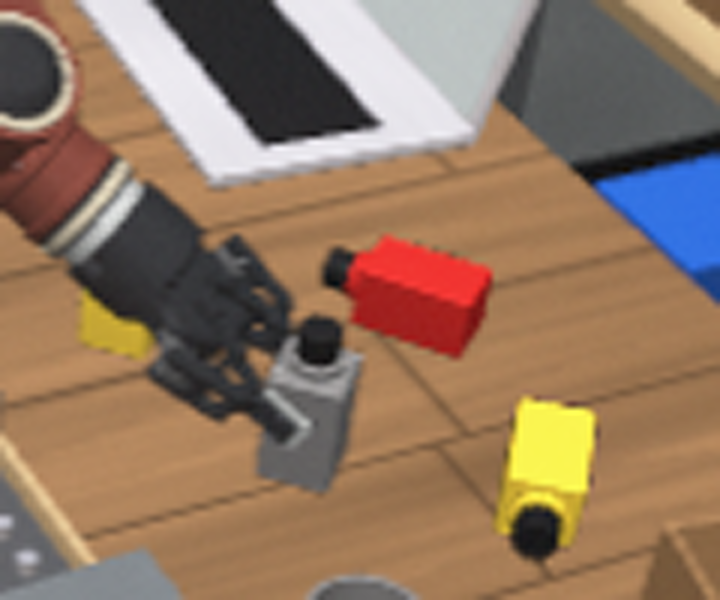

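The bottle hangs upright, with base at about (297,480) and cap at (320,340) in the crop. I'll creep down to contact.

Request:
carry_out([
  [0,0,-0.1,0,0,0,0.2],
  [0,0,-0.1,0,0,0,0.2],
  [0,0,0,0,0,0,0.2],
])

```text
t: 23.6
tool_pos: [0.5327, 0.3922, 0.0431]
tool_rot: [-2.307, -0.964, -1.205]
contact_force: [0.3, -0.3, -2.8]
opening: 0.0475
```

Request:
carry_out([
  [0,0,-0.08,0,0,0,0.2],
  [0,0,0,0,0,0,0.2],
])

```text
t: 23.8
tool_pos: [0.5338, 0.3929, 0.0431]
tool_rot: [-2.304, -0.964, -1.209]
contact_force: [-2.0, -0.6, 3.5]
opening: 0.0474
```

Request:
carry_out([
  [0,0,-0.06,0,0,0,0.2],
  [0,0,0,0,0,0,0.2],
])

```text
t: 24.0
tool_pos: [0.5344, 0.3935, 0.043]
tool_rot: [-2.302, -0.964, -1.211]
contact_force: [-4.7, -3.2, 9.7]
opening: 0.0479
```

Request:
carry_out([
  [0,0,0.05,0,0,0,0.62],
  [0,0,0,0,0,0,0.7],
  [0,0,0,0,0,0,0.8],
  [0,0,0,0,0,0,0.8],
  [0,0,0,0,0,0,0.8],
])

```text
t: 24.5
tool_pos: [0.5326, 0.3922, 0.0407]
tool_rot: [-2.307, -0.964, -1.205]
contact_force: [-0.8, -0.1, 0.3]
opening: 0.0679
```

```bash
python3 st.py; python3 - <<'E'
from station import ctrl
import cv2
s=ctrl.get_image("scene"); f=s["frame"]
cv2.imwrite("pics/s8.png",cv2.resize(f[130:230,340:460],None,fx=6,fy=6,interpolation=cv2.INTER_CUBIC))
E
```

```text
24.5 [0.5326 0.3922 0.0407] jawyaw -44.47 toolx [0.402 0.403 0.822] tooly [ 0.714 -0.701 -0.006] toolz [ 0.574  0.589 -0.569] q [0.378, 0.053, 2.212, 1.697, 0.345, -0.377] F [-0.8 -0.1  0.3] 0.06794973992395544
```

View pics/s8.png

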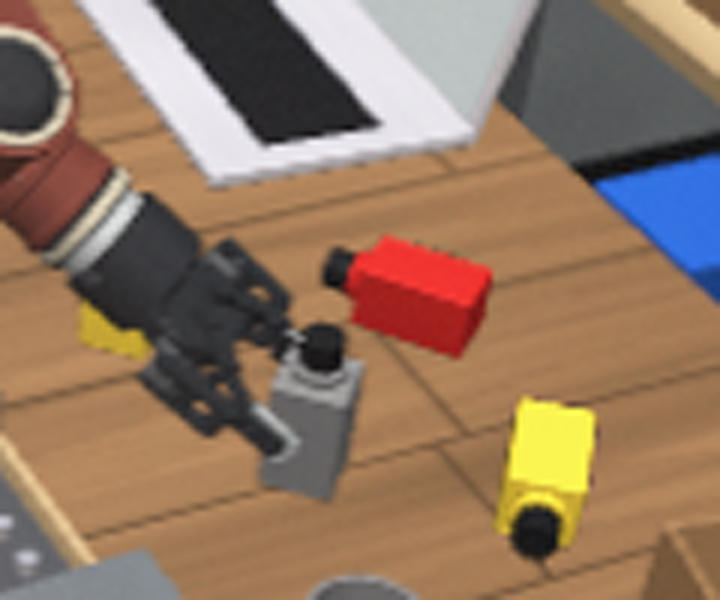

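Request:
carry_out([
  [-0.23,-0.235,0.23,0,0,0,0.8],
  [-0.34,-0.35,0.34,0,0,0,0.8],
  [-0.4,-0.41,0.4,0,0,0,0.8],
  [-0.4,-0.41,0.4,0,0,0,0.8],
  [-0.4,-0.41,0.4,0,0,0,0.8],
  [-0.4,-0.41,0.5,0,0,0,0.8],
  [0,0,0.7,0,0,0,0.8],
  [0,0,0.7,0,0,0,0.8],
  [0,0,0.7,0,0,0,0.8],
  [0,0,0.7,0,0,0,0.8],
  [0,0,0.7,0,0,0,0.8],
])

```text
t: 25.65
tool_pos: [0.4782, 0.3365, 0.1857]
tool_rot: [-2.307, -0.964, -1.205]
contact_force: [-0.3, -0.8, -0.3]
opening: 0.0683
```

```bash
python3 st.py; python3 - <<'E'
from station import ctrl
import cv2,numpy as np
s=ctrl.get_image("scene"); t=ctrl.get_image("top")
cv2.imwrite("pics/s9.png",s["frame"]); cv2.imwrite("pics/t9.png",t["frame"])
a=cv2.imread("pics/top0.png")
cv2.imwrite("pics/both9.png",cv2.resize(s["frame"][130:290,170:460],None,fx=2.7,fy=2.7,interpolation=cv2.INTER_CUBIC))
E
```

```text
25.65 [0.4782 0.3365 0.1857] jawyaw -44.46 toolx [0.402 0.403 0.822] tooly [ 0.714 -0.7   -0.006] toolz [ 0.573  0.589 -0.569] q [0.289, -0.494, 2.359, 0.873, 0.551, 0.477] F [-0.3 -0.8 -0.3] 0.06825273763513845
```

View pics/both9.png

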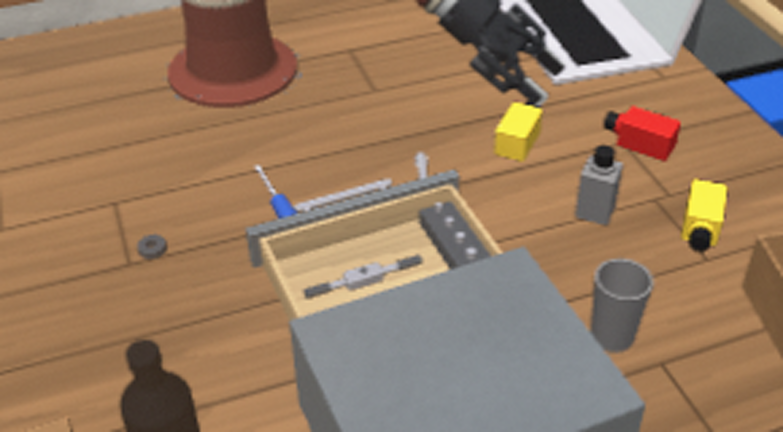

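View pics/t9.png

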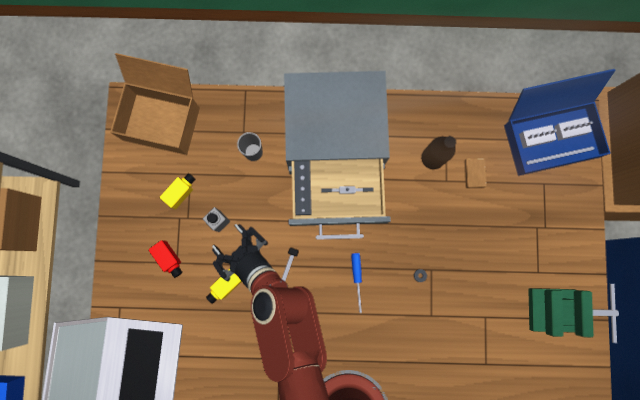

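The pictures show the wrench flat inside the drawer at top (347,189) and the bottle standing at (215,219). All bystanders are where they started, and the gripper is clear.

```bash
python3 -c "
from station import ctrl
print(ctrl.finish_job())"
```

```text
the job is handed in; nothing more can be done
None
```

I laid the tap wrench flat on the floor of the open top drawer and then stood the grey oil bottle upright on the bench. I handed the job in at about 26 s of the 64 s allowed.

- **Wrench:** I gripped it across the block and lowered it until I felt contact, about 6 N, before letting go. The last top and scene pictures show it lying wholly inside, clear of the tap rack and the walls.
- **Oil bottle:** I lifted it, turned it 90° and set it down about 5 cm from where it lay, because the arm was close to a joint limit nearer in. Contact reached about 10 N, and the bottle was still standing after the gripper backed away.
- **Other checks:** By eye, the drawer, the bystanders and the red and yellow bottles were where they started, and the arm was touching nothing at the end.

One small disagreement: the two views of the drawer placed its inner front edge about 5 mm apart. I used the middle value, which left plenty of room around the wrench. No checks failed.

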